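# Load the second damper into the carrier and hold the carrier up level

## Task

The two-place carrier is short of one damper: take the steel damper that stands upright on the bench and lay it on its side, centred in the carrier's empty V cradle, without dropping it in. Let go of it, then lift the loaded carrier by its grip bar to about 15 cm off the bench without tipping it, and finish while still holding it there, steady and level, with both dampers lying in their cradles. Leave everything else on the bench where it is.

Things in the scene. Friction and masses are not known exactly. Their poses are not given: they have to be found in the camera images.
- damper_mid (a point): the damper to be laid, standing upright: a closed steel cylinder 40 mm in diameter, 120 mm long, a dark band near each end, alike at both ends, about 0.16 kg, loose; the tallest of the three round metal parts standing to the right of the carrier. The point is its centre (60 mm up while it stands); z runs along its length
- empty_cradle (a point): centre of the damper when it lies properly in the empty cradle (carrier's -y side), 50 mm above the carrier's underside, its length along x, z up. The cradle is two black 90 degree V rests 12 mm thick, 40 mm either side along x, mouth 52 mm wide, tops 2 mm below this point; between them it is open for 68 mm, down to the base plate 44 mm below. No end stops
- full_cradle (a point): the carrier's other place, on its +y side, 150 mm from the empty one and built alike; the other damper lies there from the start. Same axes as the carrier
- handle (a point): the middle of the carrier's wooden grip bar: 142 mm long along x, 14 mm thick in y, 22 mm high, its middle 130 mm above the carrier's underside, free beneath between two posts at x = +-66 mm. x, y, z are the carrier's own axes: x along the bar, z up. The loaded carrier balances under this point
- carrier: the carrier, loose on the bench, about 0.4 kg empty and 0.72 kg with two dampers: a plywood plate 150 mm (x) by 220 mm (y), 6 mm thick, with a grip bar along its middle and a cradle on each side, centred 75 mm to +y and -y of the bar. Origin at the centre of the underside, z up
- damper2: the second damper, the same 40 x 120 mm, already lying loose in the full cradle; origin at its centre, its x along its length
- bearing: bystander: a steel bearing ring, 60 mm outside, 26 mm high, lying flat; origin under its centre
- piston: bystander: a short aluminium piston, 46 mm in diameter, 44 mm high, upright; origin under its centre
- screwdriver: bystander: a screwdriver lying at the far edge
- wrench: bystander: a wrench lying to the robot's right
- brush: bystander: a brush lying to the robot's left
- jar: bystander: a glass jar with a lid, 68 mm in diameter, 75 mm high, far right; origin under its centre
- spray_can: bystander: a spray can, 60 mm in diameter, 170 mm high, left of the carrier; origin under its centre
Not all that is in view belongs to the job. Leave any brown or red look-alike of the part that bears damper_mid alone. What is shaped like the damper2 but blue is not meant.

How it is judged:
By the outcome, as a careful person would: the job done as asked, in the order asked, and still so for the second after the job is handed in, while the arm keeps its last pose, push and grip.
It also fails if it takes over 58 s, if anything falls off the work surface, if the arm or the gripper's body presses on something with over 40 N, if the wrist force passes 120 N, or if a joint passes its speed limit or range.

## Robot

A 6-joint arm with a two-finger parallel gripper is mounted at the origin on the work surface. World frame = base frame: x ahead of the robot, y to its left, z up, the work surface at z = 0. Lengths are in m, angles in rad, forces in N, time in s.
With the tool pointing down it reaches from about 0.375 to 0.975 m from the base axis. Payload 3.8 kg.
Tool frame: the origin (TCP) lies midway between the tips of the shut fingers; the grasp point (between the pads) lies 19 mm behind it; z points along the fingers, y is the direction in which the jaws open and shut (so a half turn about z gives the same grasp; the last joint's range is limited). The gripper opens to 85 mm and grips with 20 to 120 N. Pads are 22 mm wide; open, the fingers measure 114 mm over their backs; the gripper's body (76 mm by 85 mm) begins 54 mm behind the grasp point. The pads swing forward as they close: fully open they stand 13 mm farther back than shut.
Start: joints at [-1.14, 0.264, 1.604, -0, 1.274, -0.037], TCP at [0.304, -0.602, 0.231] pointing down, gripper open.
Joint ranges: [-2.63, 2.63], [-0.94, 2.18], [0.31, 2.57], [-1.31, 4.45], [0, 2.66], [-2.55, 2.55]. Speed limits (rad/s): [2.57, 2.57, 3.14, 3.14, 3.14, 3.14].

## Interface

Orientations are given as a rotation vector (axis times angle).
In Python, from workcell import bot gives the robot as it stands.
- The arm moves only by the shell command python3 -m inch 'ROWS' [FORCE]. ROWS is JSON, a list of rows, each an object of numbers: "dx", "dy", "dz": the shift along the tool's x, y, z in m; "ax", "ay", "az": the turn, a rotation vector about the tool's x, y, z in degrees; "fingers": the opening, from -1 (shut) to 1 (fully open). A call has 1 to 20 rows; each row is the pose to reach, as a shift and turn from the pose measured when the call began, along the tool's axes at that moment; what a row does not reach only later rows make up. A row lasts 1/8 s, in which the tool goes at most 62.5 mm and 10.7 degrees, less where a joint would pass 70% of its speed; a pose out of reach is approached as far as the arm can. A call with a gripper value outside its range is refused whole. The fingers move at their own pace and stop on an object; FORCE is the grip in N (left out, the last holds). Time passes only in rows, so rows that repeat a pose let the fingers close. It gives the time, the measured TCP pose, the force and the opening at its end, in the units of the state.
- bot.read_state(): the state, without advancing time (a new reading comes with each control period).
- bot.read_camera(name): name is "side" or "top"; returns (picture, depth): 480x640x3 uint8, blue, green, red; 480x640 float32, m along the optical axis (not along the pixel's ray), 0 where there is no reading.
- bot.get_calibration(name): a dict with "intrinsics" (3x3 intrinsics, pixels), "view" (4x4, takes a point from world to camera coordinates). Camera axes: x right, y down, z forward; pixel columns grow to the right and rows downward; lengths in m; the calibration is good to about 2 mm. A picture is of the moment at which its call begins. get_calibration takes no time and is no camera call.
- bot.finish_job(): hands the job in, once; it reports no verdict.
Trained networks look in the newest picture that a camera, given by its name, has taken for a name from the list of things; names that differ only in an ending like _2 or _b are one class to them, and where a whole thing is asked for, a point or a joint stands for the part that bears it (a point fixed in the world has none). Each returns a list of dicts, best first, with "p" (0 to 1); they miss things now and then, are a little off and sometimes report something else, mostly with a low value. They report only what shows in the picture. A call takes as long as a camera call. They do not tell look-alikes from the thing itself.
- bot.masks_of(camera, thing): "region" (480x640 bool, what is visible of it) and "box" ([left, top, right, bottom] in pixels, round what is visible of it).
The state is a dict: "time": time; "q": joint angles; "joint_vel": joint speeds; "joint_torque": joint torques, N m; "tool_pos": TCP position; "tcp_rot": TCP orientation; "wrist_force": force on the tool from outside, world axes, zero at the start; "torque": the same for the moment, N m; "width": opening from 0.0 (shut) to 1.0 (fully open).
Only numpy, scipy, OpenCV 4.12 (cv2) and the standard library are available. Lean on these libraries where they do the work, as an engineer would, in place of code of your own. Each camera call takes 0.05 s, during which the arm holds its last target. There are 200 camera calls.

## Working session

There is one attempt and no reset: what is moved stays moved. The work goes in short steps, Python scripts to look and compute and a shell command to move; the robot and the scene stay as the last step left them, time stands still between calls to the robot, and variables do not carry over. Pictures are saved under pics/ and viewed, about 8 in all and at most 12, crops included, and the job is handed in when it is done.

```bash
mkdir -p pics; ls; cat > h.py <<'E'
from workcell import bot
import numpy as np, cv2
from scipy.spatial.transform import Rotation as R
def cloud(name):
    im,d=bot.read_camera(name); c=bot.get_calibration(name); K=np.array(c["intrinsics"]); V=np.array(c["view"])
    v,u=np.mgrid[:480,:640]; p=np.stack([(u-K[0,2])/K[0,0]*d,(v-K[1,2])/K[1,1]*d,d],-1)
    W=(p-V[:3,3])@V[:3,:3]; W[d==0]=np.nan
    return im,d,W
def tool(p):  # world point in tool frame
    s=bot.read_state(); return R.from_rotvec(s["tcp_rot"]).inv().apply(np.array(p)-s["tool_pos"])
E
python3 - <<'E'
from h import *
for n in("top","side"):
    im,d,W=cloud(n); cv2.imwrite(f"pics/{n}0.png",im); np.savez(f"{n}0.npz",W=W)
    for t in("damper_mid","damper2","carrier","handle"):
        for m in bot.masks_of(n,t)[:4]:
            print(n,t,round(m["p"],2),np.round(m["box"]),np.round(np.nanmedian(W[m["region"]],0),3))
s=bot.read_state();print({k:np.round(v,3) for k,v in s.items()}); print(R.from_rotvec(s["tcp_rot"]).as_matrix().round(3))
for n in("top","side"):
    V=np.array(bot.get_calibration(n)["view"]);print(n,(-V[:3,:3].T@V[:3,3]).round(3),V[:3,:3].round(2))
E
```

```text
pics
top damper_mid 0.83 [400. 194. 415. 219.] [ 0.646 -0.262  0.117]
top damper_mid 0.6 [357. 219. 379. 236.] [ 0.593 -0.159  0.118]
top damper_mid 0.57 [373. 179. 395. 199.] [ 0.693 -0.205  0.116]
top damper2 0.95 [213. 227. 242. 268.] [0.53  0.216 0.066]
top damper2 0.72 [214. 311. 257. 335.] [0.325 0.193 0.036]
top damper2 0.51 [148. 197. 184. 228.] [0.611 0.369 0.16 ]
top damper2 0.35 [209. 199. 303. 278.] [0.56  0.13  0.007]
top carrier 0.79 [209. 201. 301. 277.] [0.559 0.131 0.007]
top carrier 0.22 [360. 277. 377. 290.] [ 0.444 -0.168  0.042]
top handle 0.62 [212. 202. 298. 276.] [0.56  0.13  0.007]
side damper_mid 0.8 [368. 298. 389. 338.] [ 0.645 -0.282  0.08 ]
side damper_mid 0.79 [345. 270. 362. 309.] [ 0.591 -0.176  0.075]
side damper_mid 0.62 [390. 277. 403. 321.] [ 0.694 -0.223  0.091]
side damper_mid 0.58 [284. 191. 360. 264.] [0.557 0.138 0.01 ]
side damper2 0.6 [236. 207. 258. 235.] [0.328 0.194 0.039]
side damper2 0.57 [295. 201. 336. 214.] [0.518 0.202 0.056]
side damper2 0.55 [227. 175. 271. 210.] [0.342 0.382 0.019]
side carrier 0.96 [286. 188. 365. 260.] [0.557 0.135 0.01 ]
side handle 0.94 [286. 193. 364. 261.] [0.557 0.136 0.01 ]
{'time': np.float64(0.5), 'q': array([-1.14 ,  0.264,  1.604, -0.   ,  1.274, -0.037]), 'joint_vel': array([-0.001, -0.001, -0.001,  0.002,  0.002,  0.   ]), 'joint_torque': array([ 0.0000e+00, -5.1440e+01, -3.6724e+01, -0.0000e+00,  3.0000e-03,
        0.0000e+00]), 'tool_pos': array([ 0.304, -0.602,  0.231]), 'tcp_rot': array([-3.056, -0.728,  0.   ]), 'wrist_force': array([ 0.861, -0.6  , -0.376]), 'torque': array([ 0.001,  0.051, -0.005]), 'width': np.float64(1.003)}
[[ 0.893  0.451 -0.   ]
 [ 0.451 -0.893  0.   ]
 [-0.    -0.    -1.   ]]
top [ 0.417 -0.027  1.695] [[ 0.02 -1.    0.01]
 [-1.   -0.02 -0.09]
 [ 0.09 -0.   -1.  ]]
side [ 0.383 -1.243  1.18 ] [[ 0.99 -0.12  0.01]
 [-0.07 -0.65 -0.76]
 [ 0.09  0.75 -0.65]]
```

```bash
python3 - <<'E'
import cv2,numpy as np
a=cv2.imread("pics/top0.png")[160:350,130:450]; b=cv2.imread("pics/side0.png")[150:350,210:430]
cv2.imwrite("pics/a0.png",cv2.resize(a,None,fx=2.5,fy=2.5,interpolation=3))
cv2.imwrite("pics/b0.png",cv2.resize(b,None,fx=3,fy=3,interpolation=3)[:600,:800])
W=np.load("top0.npz")["W"].reshape(-1,3)
# top pts 100mm+: cluster candidates
for n,c in(("A",(.646,-.262)),("B",(.593,-.159)),("C",(.693,-.205))):
    q=W[(np.hypot(W[:,0]-c[0],W[:,1]-c[1])<.04)&(W[:,2]>.03)]
    t=q[q[:,2]>q[:,2].max()-.012]; print(n,len(t),q[:,2].max().round(3),t.mean(0).round(4),(t[:,:2].min(0)+t[:,:2].max(0)).round(4)/2,np.ptp(t,0).round(3))
m=(np.hypot(W[:,0]-.56,W[:,1]-.13)<.17)
b=W[m&(W[:,2]>.125)&(W[:,2]<.155)];b=b[np.hypot(b[:,0]-.56,b[:,1]-.13)<.09]
r=cv2.minAreaRect(b[:,:2].astype(np.float32));print("bar",len(b),r,b[:,2].max(),b.mean(0),np.linalg.svd(b[:,:2]-b[:,:2].mean(0))[2][0])
b=W[m&(W[:,2]>.003)&(W[:,2]<.012)];b=b[np.hypot(b[:,0]-.56,b[:,1]-.13)<.14]
print("plate",len(b),cv2.minAreaRect(b[:,:2].astype(np.float32)))
E
```

```text
A 75 0.133 [ 0.6501 -0.2667  0.1235] [ 0.65015 -0.26625] [0.038 0.038 0.012]
B 137 0.129 [ 0.597  -0.1633  0.1212] [ 0.59585 -0.1632 ] [0.037 0.035 0.012]
C 99 0.131 [ 0.7    -0.2081  0.1218] [ 0.69905 -0.2079 ] [0.035 0.037 0.012]
bar 308 ((0.5556604862213135, 0.1471065878868103), (0.1418018490076065, 0.01464550755918026), 24.322839736938477) 0.15286606002213554 [0.55560805 0.146499   0.13940557] [-0.91136998 -0.4115881 ]
plate 2647 ((0.5595046877861023, 0.13110005855560303), (0.2756800353527069, 0.27534157037734985), 70.51171875)
```

View pics/a0.png

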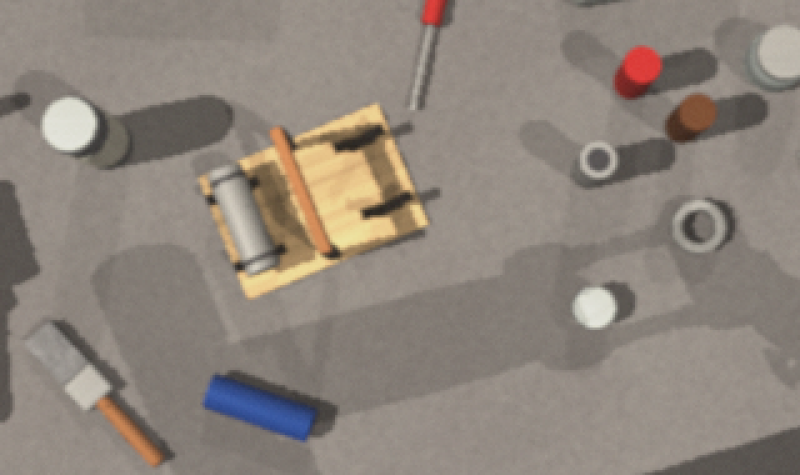

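View pics/b0.png

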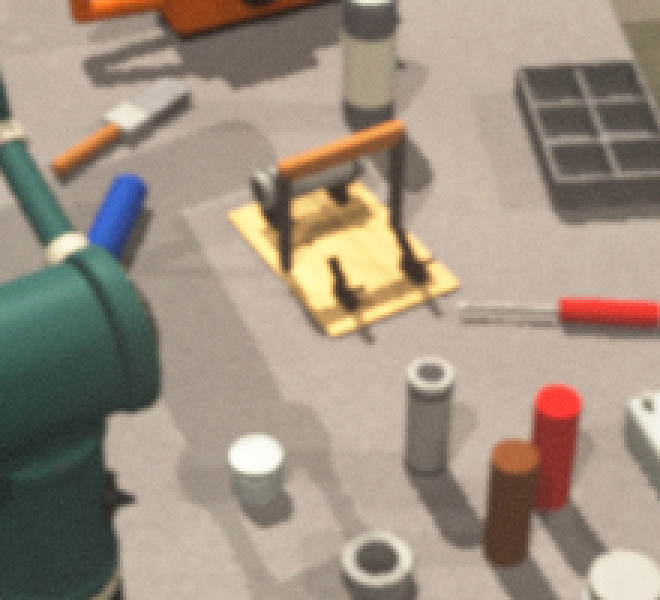

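Standing candidates (top picture pixels): steel (368,226), red (384,189) and brown (406,206). The piston at (368,283) and the bearing ring at (410,250) are shorter. The crops show the steel one at (368,226), bright with a ring-like top, so that's my choice: centre about (0.596, −0.163). The carrier's empty cradle is on its right side, around pixel (280,230).

Plan:
- **Grasp:** take the damper with the tool tilted 60° from vertical, gripper body on the far-left side.
- **Lay down:** pitch 90° about the jaw axis, so the tool is 30° from vertical over the cradle.

```bash
cat >> h.py <<'E'
def rot(yaz,tilt):  # tool y azimuth, tilt: z leans by tilt toward azimuth yaz+90 (deg); negative = other way... 
    a,t=np.radians(yaz),np.radians(tilt); y=np.array([np.cos(a),np.sin(a),0]); h=np.array([-y[1],y[0],0])
    z=np.sin(t)*h-np.array([0,0,np.cos(t)]); return np.stack([np.cross(y,z),y,z],1)
def go(g,Rt,off=.021):  # grasp point world
    s=bot.read_state(); R0=R.from_rotvec(s["tcp_rot"]); T=np.array(g)+off*Rt[:,2]
    print("d",R0.inv().apply(T-s["tool_pos"]).round(4),"a",np.degrees((R0.inv()*R.from_matrix(Rt)).as_rotvec()).round(2),"TCP",T.round(3))
E
python3 - <<'E'
from h import *
Rt=rot(-55,-60); print(Rt.round(2))
go((.45,-.35,.38),rot(-55,-30)); go((.596,-.163,.19),Rt); go((.596,-.163,.06),Rt)
E
```

```text
[[ 0.41  0.57 -0.71]
 [ 0.29 -0.82 -0.5 ]
 [-0.87  0.   -0.5 ]]
d [ 0.2334 -0.1582 -0.1305] a [ -2.15 -29.95  -8.01] TCP [ 0.441 -0.356  0.362]
d [ 0.4405 -0.2581  0.0518] a [ -4.3  -59.89  -7.43] TCP [ 0.581 -0.173  0.18 ]
d [ 0.4405 -0.2581  0.1818] a [ -4.3  -59.89  -7.43] TCP [ 0.581 -0.173  0.049]
```

```bash
python3 -m inch '[{"dx":0.23,"dy":-0.16,"dz":-0.13,"ax":-2,"ay":-30,"az":-8,"fingers":0.7},{"dx":0.23,"dy":-0.16,"dz":-0.13,"ax":-2,"ay":-30,"az":-8},{"dx":0.23,"dy":-0.16,"dz":-0.13,"ax":-2,"ay":-30,"az":-8},{"dx":0.23,"dy":-0.16,"dz":-0.13,"ax":-2,"ay":-30,"az":-8},{"dx":0.23,"dy":-0.16,"dz":-0.13,"ax":-2,"ay":-30,"az":-8},{"dx":0.44,"dy":-0.258,"dz":-0.03,"ax":-4.3,"ay":-59.9,"az":-7.4},{"dx":0.44,"dy":-0.258,"dz":-0.03,"ax":-4.3,"ay":-59.9,"az":-7.4},{"dx":0.44,"dy":-0.258,"dz":-0.03,"ax":-4.3,"ay":-59.9,"az":-7.4},{"dx":0.44,"dy":-0.258,"dz":-0.03,"ax":-4.3,"ay":-59.9,"az":-7.4},{"dx":0.44,"dy":-0.258,"dz":-0.03,"ax":-4.3,"ay":-59.9,"az":-7.4},{"dx":0.44,"dy":-0.258,"dz":-0.03,"ax":-4.3,"ay":-59.9,"az":-7.4}]'
python3 - <<'E'
from h import *
go((.596,-.163,.19),rot(-55,-60)); print(bot.read_state()["q"].round(2))
E
```

```text
d [ 0.4405 -0.2581  0.0518] a [ -4.3  -59.89  -7.43] TCP [ 0.581 -0.173  0.18 ]
[-1.14  0.26  1.6  -0.    1.27 -0.04]invalid input at $[1]: expected keys dx, dy, dz, ax, ay, az, fingers
```

```bash
python3 -m inch '[{"dx":0.23,"dy":-0.16,"dz":-0.13,"ax":-2,"ay":-30,"az":-8,"fingers":0.6},{"dx":0.23,"dy":-0.16,"dz":-0.13,"ax":-2,"ay":-30,"az":-8,"fingers":0.6},{"dx":0.23,"dy":-0.16,"dz":-0.13,"ax":-2,"ay":-30,"az":-8,"fingers":0.6},{"dx":0.23,"dy":-0.16,"dz":-0.13,"ax":-2,"ay":-30,"az":-8,"fingers":0.6},{"dx":0.23,"dy":-0.16,"dz":-0.13,"ax":-2,"ay":-30,"az":-8,"fingers":0.6},{"dx":0.44,"dy":-0.258,"dz":-0.03,"ax":-4.3,"ay":-59.9,"az":-7.4,"fingers":0.6},{"dx":0.44,"dy":-0.258,"dz":-0.03,"ax":-4.3,"ay":-59.9,"az":-7.4,"fingers":0.6},{"dx":0.44,"dy":-0.258,"dz":-0.03,"ax":-4.3,"ay":-59.9,"az":-7.4,"fingers":0.6},{"dx":0.44,"dy":-0.258,"dz":-0.03,"ax":-4.3,"ay":-59.9,"az":-7.4,"fingers":0.6},{"dx":0.44,"dy":-0.258,"dz":-0.03,"ax":-4.3,"ay":-59.9,"az":-7.4,"fingers":0.6},{"dx":0.44,"dy":-0.258,"dz":-0.03,"ax":-4.3,"ay":-59.9,"az":-7.4,"fingers":0.6}]'
python3 - <<'E'
from h import *
go((.596,-.163,.19),rot(-55,-60)); print(bot.read_state()["q"].round(2))
E
```

```text
time: 1.88
tool_pos: [0.5811, -0.1737, 0.2611]
tcp_rot: [2.371, 0.748, -1.37]
wrist_force: [-0.6, -0.2, 0.1]
width: 0.802
d [ 0.0708 -0.0002  0.0406] a [ 0.04  0.04 -0.01] TCP [ 0.581 -0.173  0.18 ]
[-0.03  0.65  1.33 -0.62  2.02  0.91]
```

```bash
python3 - <<'E'
from h import *
im,d,W=cloud("side"); im2,_,_=cloud("top")
cv2.imwrite("pics/c1.png",np.hstack([cv2.resize(im[180:360,270:420],None,fx=2.6,fy=2.6,interpolation=3),cv2.resize(im2[130:310,290:440],None,fx=2.6,fy=2.6,interpolation=3)]))
go((.596,-.163,.06),rot(-55,-60))
# side-view steel fit: body points .03<z<.1
p=W.reshape(-1,3); p=p[(np.hypot(p[:,0]-.596,p[:,1]+.163)<.03)&(p[:,2]>.03)&(p[:,2]<.1)]
from scipy.optimize import least_squares
f=least_squares(lambda c:np.hypot(p[:,0]-c[0],p[:,1]-c[1])-.02,[.596,-.163],loss="soft_l1",f_scale=.003);print(len(p),f.x.round(4))
E
```

```text
d [ 0.1852 -0.0014  0.1058] a [-0.03 -0.09 -0.16] TCP [ 0.581 -0.173  0.049]
276 [ 0.5943 -0.162 ]
```

View pics/c1.png

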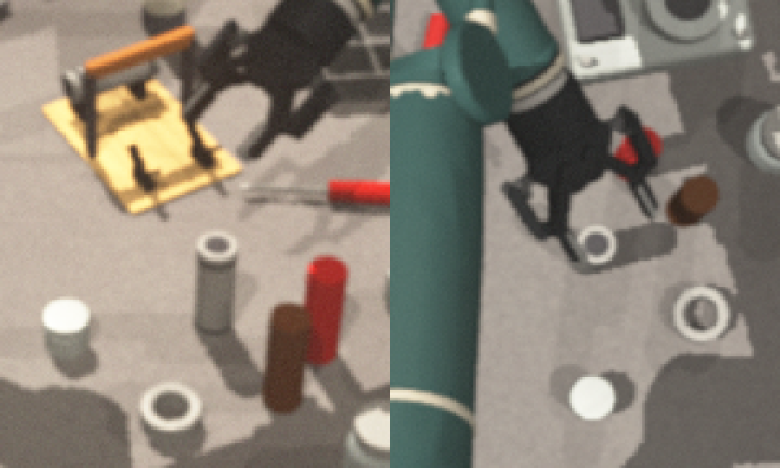

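The crop shows the steel damper at centre with red and brown to its right. The right finger would pass close to red, so I'll swing the approach 18° further left.

```bash
python3 - <<'E'
from h import *
go((.595,-.1625,.24),rot(-37,-60))
go((.595,-.1625,.06),rot(-37,-60))
E
```

```text
d [0.0297 0.0037 0.0153] a [-15.61  -0.07  -9.17] TCP [ 0.584 -0.177  0.229]
d [0.1854 0.0033 0.1055] a [-15.61  -0.07  -9.17] TCP [ 0.584 -0.177  0.049]
```

```bash
python3 -m inch '[{"dx":0.03,"dy":0.0035,"dz":0.0155,"ax":-15.6,"ay":0,"az":-9.2,"fingers":0.5},{"dx":0.03,"dy":0.0035,"dz":0.0155,"ax":-15.6,"ay":0,"az":-9.2,"fingers":0.5},{"dx":0.03,"dy":0.0035,"dz":0.0155,"ax":-15.6,"ay":0,"az":-9.2,"fingers":0.5},{"dx":0.055,"dy":0.0035,"dz":0.03,"ax":-15.6,"ay":0,"az":-9.2,"fingers":0.5},{"dx":0.081,"dy":0.0035,"dz":0.045,"ax":-15.6,"ay":0,"az":-9.2,"fingers":0.5},{"dx":0.107,"dy":0.0035,"dz":0.06,"ax":-15.6,"ay":0,"az":-9.2,"fingers":0.5},{"dx":0.133,"dy":0.0035,"dz":0.0755,"ax":-15.6,"ay":0,"az":-9.2,"fingers":0.5},{"dx":0.159,"dy":0.0035,"dz":0.0905,"ax":-15.6,"ay":0,"az":-9.2,"fingers":0.5},{"dx":0.185,"dy":0.0035,"dz":0.1055,"ax":-15.6,"ay":0,"az":-9.2,"fingers":0.5},{"dx":0.185,"dy":0.0035,"dz":0.1055,"ax":-15.6,"ay":0,"az":-9.2,"fingers":0.5},{"dx":0.185,"dy":0.0035,"dz":0.1055,"ax":-15.6,"ay":0,"az":-9.2,"fingers":0.5}]'
python3 - <<'E'
from h import *
go((.595,-.1625,.06),rot(-37,-60)); print(bot.read_state()["q"].round(2))
im,d,W=cloud("side"); im2,_,_=cloud("top")
cv2.imwrite("pics/c2.png",np.hstack([cv2.resize(im[220:350,300:430],None,fx=3,fy=3,interpolation=3),cv2.resize(im2[140:270,310:440],None,fx=3,fy=3,interpolation=3)]))
E
```

```text
time: 3.35
tool_pos: [0.5841, -0.1775, 0.0498]
tcp_rot: [2.14, 1.068, -1.236]
wrist_force: [0.2, 0.1, 0.6]
width: 0.753
d [ 0.0005 -0.0003 -0.0001] a [-0.01 -0.01  0.02] TCP [ 0.584 -0.177  0.049]
[ 0.05  0.78  1.56 -0.73  1.63  0.98]
```

View pics/c2.png

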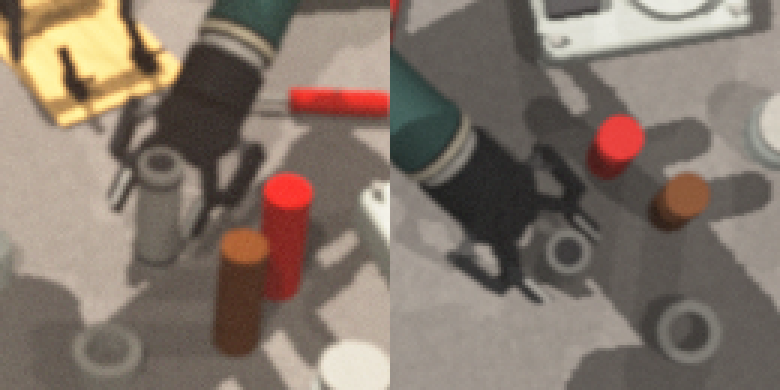

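The fingers straddle the damper and stay clear of red and brown, so I'll close.

```bash
python3 -m inch '[{"dx":0,"dy":0,"dz":0,"ax":0,"ay":0,"az":0,"fingers":0.2},{"dx":0,"dy":0,"dz":0,"ax":0,"ay":0,"az":0,"fingers":0.05},{"dx":0,"dy":0,"dz":0,"ax":0,"ay":0,"az":0,"fingers":-0.05},{"dx":0,"dy":0,"dz":0,"ax":0,"ay":0,"az":0,"fingers":-0.3},{"dx":0,"dy":0,"dz":0,"ax":0,"ay":0,"az":0,"fingers":-0.3},{"dx":0,"dy":0,"dz":0,"ax":0,"ay":0,"az":0,"fingers":-0.3},{"dx":0,"dy":0,"dz":0,"ax":0,"ay":0,"az":0,"fingers":-0.3},{"dx":0,"dy":0,"dz":0,"ax":0,"ay":0,"az":0,"fingers":-0.3}]' 50
```

```text
time: 4.45
tool_pos: [0.5854, -0.1775, 0.0518]
tcp_rot: [2.141, 1.066, -1.231]
wrist_force: [2.5, 0.8, 4.7]
width: 0.456
```

```bash
python3 - <<'E'
from h import *
s=bot.read_state(); c=tool((.595,-.1625,.06)); R0=R.from_rotvec(s["tcp_rot"]); print("c",c.round(4),"axis",R0.inv().apply([0,0,1]).round(4))
for n in("top","side"):
    im=cv2.imread(f"pics/{n}0.png"); W=np.load(f"{n}0.npz")["W"]; hsv=cv2.cvtColor(im,cv2.COLOR_BGR2HSV)
    near=np.hypot(W[...,0]-.56,W[...,1]-.13)<.17
    y=near&(hsv[...,1]>60)&(hsv[...,0]>8)&(hsv[...,0]<35)&(abs(W[...,2]-.006)<.012)
    p=W[y]; print(n,"plate",y.sum(),cv2.minAreaRect(p[:,:2].astype(np.float32)),np.median(p[:,2]).round(4))
    b=near&(W[...,2]>.12)&(W[...,2]<.16)&(np.hypot(W[...,0]-.556,W[...,1]-.147)<.085)
    p=W[b]; print(" bar",b.sum(),cv2.minAreaRect(p[:,:2].astype(np.float32)),np.percentile(p[:,2],[50,90]).round(4))
E
```

```text
c [ 0.0018 -0.0013 -0.0195] axis [-0.865   0.0027 -0.5017]
top plate 2997 ((0.5648127198219299, 0.1502048820257187), (0.17273876070976257, 0.2240847796201706), 24.18056869506836) 0.0053
 bar 311 ((0.5556604862213135, 0.1471065878868103), (0.1418018490076065, 0.01464550755918026), 24.322839736938477) [0.1393 0.1445]
side plate 1955 ((0.5805656909942627, 0.162917822599411), (0.22045473754405975, 0.2395799607038498), 23.48578643798828) 0.0081
 bar 347 ((0.5525916218757629, 0.14695465564727783), (0.14335612952709198, 0.025797052308917046), 24.380098342895508) [0.1382 0.1446]
```

```bash
python3 -m inch '[{"dx":-0.043,"dy":0,"dz":-0.025,"ax":0,"ay":0,"az":0,"fingers":-0.3},{"dx":-0.087,"dy":0,"dz":-0.05,"ax":0,"ay":0,"az":0,"fingers":-0.3},{"dx":-0.13,"dy":0,"dz":-0.075,"ax":0,"ay":0,"az":0,"fingers":-0.3},{"dx":-0.173,"dy":0,"dz":-0.1,"ax":0,"ay":0,"az":0,"fingers":-0.3},{"dx":-0.216,"dy":0,"dz":-0.125,"ax":0,"ay":0,"az":0,"fingers":-0.3},{"dx":-0.216,"dy":0,"dz":-0.125,"ax":0,"ay":0,"az":0,"fingers":-0.3},{"dx":-0.216,"dy":0,"dz":-0.125,"ax":0,"ay":0,"az":0,"fingers":-0.3}]'
```

```text
time: 5.32
tool_pos: [0.5842, -0.177, 0.2994]
tcp_rot: [2.142, 1.068, -1.233]
wrist_force: [-1.1, 0.2, -2.4]
width: 0.454
```

```bash
cat >> h.py <<'E'
def goc(C,Rt,c=(.0018,0,-.0195)):  # put held-part centre (tool coords c) at C
    s=bot.read_state(); R0=R.from_rotvec(s["tcp_rot"]); T=np.array(C)-Rt@np.array(c)
    print("d",R0.inv().apply(T-s["tool_pos"]).round(4),"a",np.degrees((R0.inv()*R.from_matrix(Rt)).as_rotvec()).round(2),"TCP",T.round(3))
E
python3 - <<'E'
from h import *
goc((.59,-.05,.30),rot(-37,0)); goc((.5864,.0787,.20),rot(-65.7,30.1))
E
```

```text
d [ 0.0682 -0.0717 -0.0797] a [2.000e-02 5.985e+01 2.000e-02] TCP [ 0.589 -0.051  0.28 ]
d [ 0.2082 -0.1481 -0.1252] a [ 8.18 87.89 30.77] TCP [0.594 0.082 0.182]
```

```bash
python3 -m inch '[{"dx":0.068,"dy":-0.07,"dz":-0.08,"ax":0,"ay":60,"az":0,"fingers":-0.3},{"dx":0.068,"dy":-0.07,"dz":-0.08,"ax":0,"ay":60,"az":0,"fingers":-0.3},{"dx":0.068,"dy":-0.07,"dz":-0.08,"ax":0,"ay":60,"az":0,"fingers":-0.3},{"dx":0.068,"dy":-0.07,"dz":-0.08,"ax":0,"ay":60,"az":0,"fingers":-0.3},{"dx":0.068,"dy":-0.07,"dz":-0.08,"ax":0,"ay":60,"az":0,"fingers":-0.3},{"dx":0.068,"dy":-0.07,"dz":-0.08,"ax":0,"ay":60,"az":0,"fingers":-0.3},{"dx":0.208,"dy":-0.148,"dz":-0.125,"ax":8.2,"ay":87.9,"az":30.8,"fingers":-0.3},{"dx":0.208,"dy":-0.148,"dz":-0.125,"ax":8.2,"ay":87.9,"az":30.8,"fingers":-0.3},{"dx":0.208,"dy":-0.148,"dz":-0.125,"ax":8.2,"ay":87.9,"az":30.8,"fingers":-0.3},{"dx":0.208,"dy":-0.148,"dz":-0.125,"ax":8.2,"ay":87.9,"az":30.8,"fingers":-0.3},{"dx":0.208,"dy":-0.148,"dz":-0.125,"ax":8.2,"ay":87.9,"az":30.8,"fingers":-0.3},{"dx":0.208,"dy":-0.148,"dz":-0.125,"ax":8.2,"ay":87.9,"az":30.8,"fingers":-0.3},{"dx":0.208,"dy":-0.148,"dz":-0.125,"ax":8.2,"ay":87.9,"az":30.8,"fingers":-0.3}]'
python3 - <<'E'
from h import *
goc((.5864,.0787,.20),rot(-65.7,30.1)); print(bot.read_state()["q"].round(2))
im,d,W=cloud("side"); im2,d2,W2=cloud("top"); np.savez("p3.npz",W=W,W2=W2); cv2.imwrite("pics/s3.png",im);cv2.imwrite("pics/t3.png",im2)
cv2.imwrite("pics/c3.png",np.hstack([cv2.resize(im[150:280,260:390],None,fx=3,fy=3,interpolation=3),cv2.resize(im2[170:300,190:320],None,fx=3,fy=3,interpolation=3)]))
for n in("side","top"):
    for m in bot.masks_of(n,"damper_mid")[:4]: print(n,m["p"],m["box"],np.nanmedian((W if n=="side" else W2)[m["region"]],0).round(3))
E
```

```text
time: 6.95
tool_pos: [0.5957, 0.0815, 0.1837]
tcp_rot: [-2.867, -0.618, -0.773]
wrist_force: [-0.7, 0.1, -1.5]
width: 0.45
d [-0.0019 -0.0013  0.0006] a [ 0.05 -0.07  0.03] TCP [0.594 0.082 0.182]
[-0.03 -0.11  2.19  0.39  0.62  0.84]
side 0.84 [318.6, 182.1, 359.0, 206.7] [0.573 0.066 0.213]
side 0.67 [323.7, 141.1, 342.3, 182.3] [0.618 0.361 0.148]
top 0.81 [261.1, 196.8, 282.2, 227.0] [0.609 0.087 0.217]
top 0.69 [399.4, 194.9, 417.6, 219.3] [ 0.646 -0.262  0.117]
top 0.57 [375.2, 180.2, 394.1, 199.7] [ 0.693 -0.204  0.118]
top 0.48 [139.0, 286.3, 192.8, 343.9] [0.352 0.394 0.017]
```

View pics/c3.png

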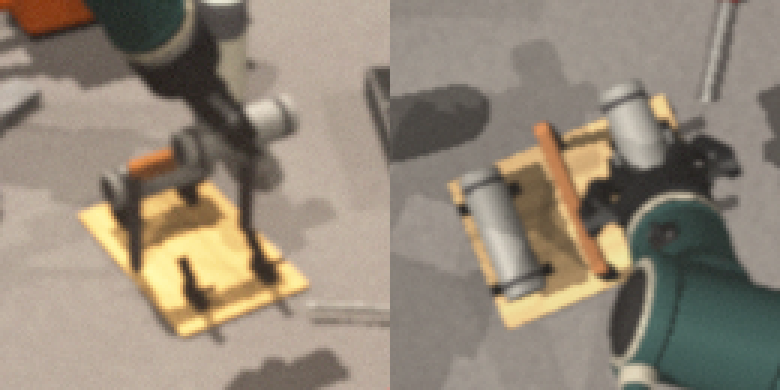

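```bash
cat >> h.py <<'E'
from scipy.optimize import least_squares
def cyl(P,C,az,half=.085,only=.024):
    h=np.array([np.cos(np.radians(az)),np.sin(np.radians(az)),0]); l=np.array([-h[1],h[0],0]); out=[]
    for p in P:
        p=p.reshape(-1,3); p=p[~np.isnan(p[:,0])]-C; q=np.stack([p@h,p@l,p[:,2]],1)
        q=q[(abs(q[:,0])<half)&(np.hypot(q[:,1],q[:,2])<.03)&(abs(q[:,0])>only)]; out.append(q)
        print(" n",len(q),"along pct1/99",np.percentile(q[:,0],[1,99]).round(4))
    q=np.vstack(out); q=q[abs(q[:,0])<.055]
    f=least_squares(lambda v:np.hypot(q[:,1]-v[0]-v[1]*q[:,0],q[:,2]-v[2]-v[3]*q[:,0])-.02,[0,0,0,0],loss="soft_l1",f_scale=.002)
    print(" lat,yaw deg,up,pitch deg",(f.x*[1000,57.3,1000,57.3]).round(2),"mm")
E
python3 - <<'E'
from h import *
s=bot.read_state(); C=s["tool_pos"]+R.from_rotvec(s["tcp_rot"]).apply([.0018,0,-.0195]); print("C",C.round(4))
z=np.load("p3.npz"); cyl([z["W"]],C,24.3); cyl([z["W2"]],C,24.3)
# reference: damper2 in full cradle with same cameras (start pictures)
F=np.array([.5555-.0309,.147+.0684,.05]); print("full")
for n in("side","top"): cyl([np.load(n+"0.npz")["W"]],F,24.3,only=0)
E
```

```text
C [0.5873 0.0783 0.2009]
 n 376 along pct1/99 [-0.0633  0.0568]
 lat,yaw deg,up,pitch deg [ 2.46 -0.34  2.09 -0.49] mm
 n 236 along pct1/99 [0.0243 0.0604]
 lat,yaw deg,up,pitch deg [ 0.31 -1.39 -1.27  1.2 ] mm
full
 n 285 along pct1/99 [-0.0587  0.0607]
 lat,yaw deg,up,pitch deg [ 2.65 -0.56  0.78 -0.64] mm
 n 714 along pct1/99 [-0.054   0.0642]
 lat,yaw deg,up,pitch deg [-0.18  0.13 -0.46  0.18] mm
```

```bash
python3 - <<'E'
from h import *
goc((.5878,.0793,.20),rot(-65.7,30.1));goc((.5878,.0793,.058),rot(-65.7,30.1))
E
```

```text
d [ 0.0003 -0.0007  0.0012] a [ 0.03 -0.05 -0.  ] TCP [0.595 0.083 0.182]
d [-0.071  -0.0008  0.124 ] a [ 0.03 -0.05 -0.  ] TCP [0.595 0.083 0.04 ]
```

```bash
python3 -m inch '[{"dx":-0.01,"dy":-0.0008,"dz":0.018,"ax":0,"ay":0,"az":0,"fingers":-0.3},{"dx":-0.02,"dy":-0.0008,"dz":0.035,"ax":0,"ay":0,"az":0,"fingers":-0.3},{"dx":-0.03,"dy":-0.0008,"dz":0.053,"ax":0,"ay":0,"az":0,"fingers":-0.3},{"dx":-0.04,"dy":-0.0008,"dz":0.07,"ax":0,"ay":0,"az":0,"fingers":-0.3},{"dx":-0.05,"dy":-0.0008,"dz":0.088,"ax":0,"ay":0,"az":0,"fingers":-0.3},{"dx":-0.06,"dy":-0.0008,"dz":0.105,"ax":0,"ay":0,"az":0,"fingers":-0.3},{"dx":-0.067,"dy":-0.0008,"dz":0.117,"ax":0,"ay":0,"az":0,"fingers":-0.3},{"dx":-0.071,"dy":-0.0008,"dz":0.124,"ax":0,"ay":0,"az":0,"fingers":-0.3},{"dx":-0.071,"dy":-0.0008,"dz":0.124,"ax":0,"ay":0,"az":0,"fingers":-0.3},{"dx":-0.071,"dy":-0.0008,"dz":0.124,"ax":0,"ay":0,"az":0,"fingers":-0.3}]'
python3 - <<'E'
from h import *
goc((.5878,.0793,.05),rot(-65.7,30.1)); s=bot.read_state();print(s["q"].round(2),s["wrist_force"].round(1))
im,d,W=cloud("side"); im2,d2,W2=cloud("top")
cv2.imwrite("pics/c4.png",np.hstack([cv2.resize(im[160:280,270:390],None,fx=3.3,fy=3.3,interpolation=3),cv2.resize(im2[180:300,200:320],None,fx=3.3,fy=3.3,interpolation=3)]))
C=s["tool_pos"]+R.from_rotvec(s["tcp_rot"]).apply([.0018,0,-.0195]); print("C",C.round(4)); cyl([W],C,24.3); cyl([W2],C,24.3)
F=np.array([.5555-.0309,.147+.0684,.05]); cyl([W2],F,24.3,only=0)
E
```

```text
time: 8.4
tool_pos: [0.596, 0.0827, 0.041]
tcp_rot: [-2.867, -0.617, -0.774]
wrist_force: [0.2, -0.1, -1.2]
width: 0.456
d [-0.0049 -0.0003  0.0073] a [ 0.05 -0.11  0.01] TCP [0.595 0.083 0.032]
[-0.03  0.11  2.29  0.73  0.34  0.47] [ 0.2 -0.1 -1.2]
C [0.5884 0.0793 0.0587]
 n 356 along pct1/99 [-0.064   0.0576]
 lat,yaw deg,up,pitch deg [ 2.14 -0.5   0.65  0.66] mm
 n 214 along pct1/99 [0.0241 0.0595]
 lat,yaw deg,up,pitch deg [ 1.35 -1.93  0.28 -1.74] mm
 n 718 along pct1/99 [-0.0542  0.0643]
 lat,yaw deg,up,pitch deg [ 0.03 -0.08 -0.97  0.02] mm
```

View pics/c4.png

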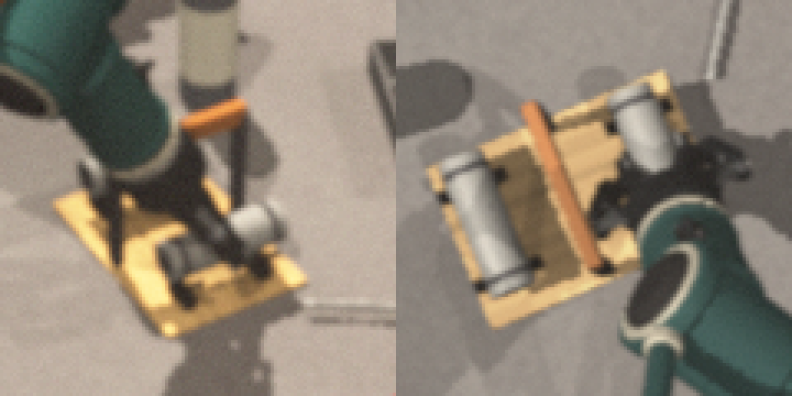

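```bash
python3 -m inch '[{"dx":-0.0015,"dy":0,"dz":0.0026,"ax":0,"ay":0,"az":0,"fingers":-0.3},{"dx":-0.003,"dy":0,"dz":0.0052,"ax":0,"ay":0,"az":0,"fingers":-0.3},{"dx":-0.0035,"dy":0,"dz":0.006,"ax":0,"ay":0,"az":0,"fingers":-0.3},{"dx":-0.0035,"dy":0,"dz":0.006,"ax":0,"ay":0,"az":0,"fingers":-0.3}]'; python3 -m inch '[{"dx":-0.0004,"dy":0,"dz":0.0008,"ax":0,"ay":0,"az":0,"fingers":-0.3},{"dx":-0.0006,"dy":0,"dz":0.001,"ax":0,"ay":0,"az":0,"fingers":-0.3},{"dx":-0.0006,"dy":0,"dz":0.001,"ax":0,"ay":0,"az":0,"fingers":-0.3}]'
```

```text
time: 9.0
tool_pos: [0.5958, 0.0827, 0.034]
tcp_rot: [-2.867, -0.617, -0.774]
wrist_force: [0.1, -0.5, -2.2]
width: 0.455
time: 9.38
tool_pos: [0.5962, 0.0826, 0.0333]
tcp_rot: [-2.867, -0.617, -0.775]
wrist_force: [-1.3, -0.3, 1.3]
width: 0.455
```

```bash
python3 -m inch '[{"dx":-0.0006,"dy":0,"dz":0.001,"ax":0,"ay":0,"az":0,"fingers":-0.3},{"dx":-0.0006,"dy":0,"dz":0.001,"ax":0,"ay":0,"az":0,"fingers":-0.3},{"dx":-0.0006,"dy":0,"dz":0.001,"ax":0,"ay":0,"az":0,"fingers":-0.3}]'
```

```text
time: 9.75
tool_pos: [0.5966, 0.0828, 0.033]
tcp_rot: [-2.866, -0.619, -0.777]
wrist_force: [-4.7, -1.6, 7.5]
width: 0.453
```

```bash
python3 -m inch '[{"dx":0,"dy":0,"dz":0,"ax":0,"ay":0,"az":0,"fingers":-0.05},{"dx":0,"dy":0,"dz":0,"ax":0,"ay":0,"az":0,"fingers":0},{"dx":0,"dy":0,"dz":0,"ax":0,"ay":0,"az":0,"fingers":0.1},{"dx":0,"dy":0,"dz":0,"ax":0,"ay":0,"az":0,"fingers":0.2},{"dx":0,"dy":0,"dz":0,"ax":0,"ay":0,"az":0,"fingers":0.3},{"dx":0,"dy":0,"dz":0,"ax":0,"ay":0,"az":0,"fingers":0.3},{"dx":0,"dy":0,"dz":0,"ax":0,"ay":0,"az":0,"fingers":0.3}]'
python3 - <<'E'
from h import *
s=bot.read_state();im,d,W=cloud("side"); im2,d2,W2=cloud("top")
C=np.array([.5864,.0787,.05]); cyl([W],C,24.3); cyl([W2],C,24.3)
E
```

```text
time: 10.62
tool_pos: [0.5969, 0.0826, 0.0331]
tcp_rot: [-2.866, -0.619, -0.778]
wrist_force: [0.5, -2.5, 1.0]
width: 0.651
 n 380 along pct1/99 [-0.0622  0.0596]
 lat,yaw deg,up,pitch deg [ 2.19 -0.18  1.2   0.33] mm
 n 234 along pct1/99 [0.0246 0.0622]
 lat,yaw deg,up,pitch deg [ 1.41 -1.49 -2.96  3.75] mm
```

```bash
python3 -m inch '[{"dx":0,"dy":0,"dz":0,"ax":0,"ay":0,"az":0,"fingers":0.15},{"dx":0,"dy":0,"dz":0,"ax":0,"ay":0,"az":0,"fingers":0.15},{"dx":0,"dy":0,"dz":0,"ax":0,"ay":0,"az":0,"fingers":0.15}]'; python3 -m inch '[{"dx":0,"dy":0,"dz":-0.005,"ax":0,"ay":0,"az":0,"fingers":0.15},{"dx":0,"dy":0,"dz":-0.01,"ax":0,"ay":0,"az":0,"fingers":0.15},{"dx":0,"dy":0,"dz":-0.01,"ax":0,"ay":0,"az":0,"fingers":0.15}]'
```

```text
time: 11.1
tool_pos: [0.5965, 0.0829, 0.033]
tcp_rot: [-2.866, -0.619, -0.777]
wrist_force: [0.1, -0.8, -0.7]
width: 0.574
time: 11.48
tool_pos: [0.592, 0.0809, 0.0422]
tcp_rot: [-2.865, -0.62, -0.778]
wrist_force: [-0.6, -0.9, -0.2]
width: 0.573
```

Free of contact, so I'll back out along the tool axis and then check.

```bash
python3 -m inch '[{"dx":0,"dy":0,"dz":-0.02,"ax":0,"ay":0,"az":0,"fingers":0.15},{"dx":0,"dy":0,"dz":-0.04,"ax":0,"ay":0,"az":0,"fingers":0.15},{"dx":0,"dy":0,"dz":-0.07,"ax":0,"ay":0,"az":0,"fingers":0.15},{"dx":0,"dy":0,"dz":-0.11,"ax":0,"ay":0,"az":0,"fingers":0.15},{"dx":0,"dy":0,"dz":-0.16,"ax":0,"ay":0,"az":0,"fingers":0.15},{"dx":0.05,"dy":0,"dz":-0.21,"ax":0,"ay":0,"az":0,"fingers":0.15},{"dx":0.05,"dy":0,"dz":-0.21,"ax":0,"ay":0,"az":0,"fingers":0.15},{"dx":0.05,"dy":0,"dz":-0.21,"ax":0,"ay":0,"az":0,"fingers":0.15}]'
python3 - <<'E'
from h import *
im,d,W=cloud("side"); im2,d2,W2=cloud("top")
C=np.array([.5864,.0787,.05]);print("new"); cyl([W],C,24.3,only=0); cyl([W2],C,24.3,only=0)
F=np.array([.5555-.0309,.147+.0684,.05]);print("full"); cyl([W],F,24.3,only=0);cyl([W2],F,24.3,only=0)
for w in(W,W2):
    p=w.reshape(-1,3);p=p[(p[:,2]>.12)&(p[:,2]<.16)&(np.hypot(p[:,0]-.556,p[:,1]-.147)<.085)];print(len(p),cv2.minAreaRect(p[:,:2].astype(np.float32)))
cv2.imwrite("pics/c5.png",np.hstack([cv2.resize(im[160:280,270:390],None,fx=3.3,fy=3.3,interpolation=3),cv2.resize(im2[180:300,200:320],None,fx=3.3,fy=3.3,interpolation=3)]))
E
```

```text
time: 12.48
tool_pos: [0.5347, 0.0555, 0.2496]
tcp_rot: [-2.865, -0.621, -0.78]
wrist_force: [0.2, -0.9, -0.5]
width: 0.577
new
 n 596 along pct1/99 [-0.0619  0.0581]
 lat,yaw deg,up,pitch deg [ 2.65 -0.46  1.64 -0.13] mm
 n 696 along pct1/99 [-0.0578  0.0612]
 lat,yaw deg,up,pitch deg [ 0.83 -0.92 -0.49  0.41] mm
full
 n 291 along pct1/99 [-0.0587  0.0611]
 lat,yaw deg,up,pitch deg [ 2.4  -1.72 -0.11 -3.99] mm
 n 718 along pct1/99 [-0.0539  0.0647]
 lat,yaw deg,up,pitch deg [ 0.72 -0.51 -0.68  0.17] mm
356 ((0.5520448684692383, 0.14794251322746277), (0.14399658143520355, 0.02330072969198227), 24.334102630615234)
310 ((0.5560898184776306, 0.14818762242794037), (0.14249183237552643, 0.01468831766396761), 23.89273452758789)
```

View pics/c5.png

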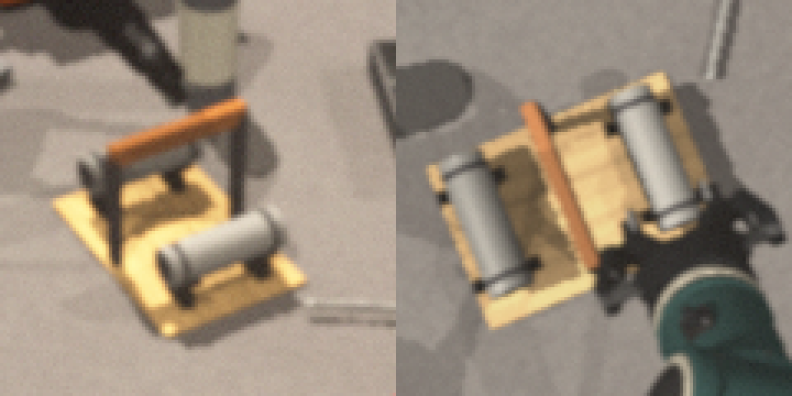

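Pictures: both dampers lie in their cradles; the new one runs from (615,90) to (680,215) in the right crop, and the gripper is clear. Centring checks agree within about 2 mm. Next is the bar.

```bash
python3 - <<'E'
from h import *
go((.5553,.148,.25),rot(-65.9,0),.02);go((.5553,.148,.13),rot(-65.9,0),.02)
E
```

```text
d [ 0.0423 -0.075   0.0435] a [ -0.08 -30.16   0.31] TCP [0.555 0.148 0.23 ]
d [-0.018  -0.075   0.1473] a [ -0.08 -30.16   0.31] TCP [0.555 0.148 0.11 ]
```

```bash
python3 -m inch '[{"dx":0.042,"dy":-0.075,"dz":0.0435,"ax":0,"ay":-30.2,"az":0.3,"fingers":0.15},{"dx":0.042,"dy":-0.075,"dz":0.0435,"ax":0,"ay":-30.2,"az":0.3,"fingers":0.15},{"dx":0.042,"dy":-0.075,"dz":0.0435,"ax":0,"ay":-30.2,"az":0.3,"fingers":0.15},{"dx":0.042,"dy":-0.075,"dz":0.0435,"ax":0,"ay":-30.2,"az":0.3,"fingers":0.15},{"dx":0.042,"dy":-0.075,"dz":0.0435,"ax":0,"ay":-30.2,"az":0.3,"fingers":0.15},{"dx":0.030,"dy":-0.075,"dz":0.0643,"ax":0,"ay":-30.2,"az":0.3,"fingers":0.15},{"dx":0.018,"dy":-0.075,"dz":0.085,"ax":0,"ay":-30.2,"az":0.3,"fingers":0.15},{"dx":0.006,"dy":-0.075,"dz":0.106,"ax":0,"ay":-30.2,"az":0.3,"fingers":0.15},{"dx":-0.006,"dy":-0.075,"dz":0.1266,"ax":0,"ay":-30.2,"az":0.3,"fingers":0.15},{"dx":-0.018,"dy":-0.075,"dz":0.1473,"ax":0,"ay":-30.2,"az":0.3,"fingers":0.15},{"dx":-0.018,"dy":-0.075,"dz":0.1473,"ax":0,"ay":-30.2,"az":0.3,"fingers":0.15},{"dx":-0.018,"dy":-0.075,"dz":0.1473,"ax":0,"ay":-30.2,"az":0.3,"fingers":0.15}]'
python3 - <<'E'
from h import *
go((.5553,.148,.13),rot(-65.9,0),.02)
im,d,W=cloud("side"); im2,d2,W2=cloud("top")
cv2.imwrite("pics/c6.png",np.hstack([cv2.resize(im[160:280,270:390],None,fx=3.3,fy=3.3,interpolation=3),cv2.resize(im2[180:300,200:320],None,fx=3.3,fy=3.3,interpolation=3)]))
E
```

```text
time: 14.08
tool_pos: [0.5551, 0.1473, 0.1114]
tcp_rot: [-3.071, -0.655, -0.002]
wrist_force: [-0.2, -0.4, 0.9]
width: 0.575
d [ 0.0005 -0.0006  0.0014] a [-0.06 -0.09 -0.04] TCP [0.555 0.148 0.11 ]
```

View pics/c6.png

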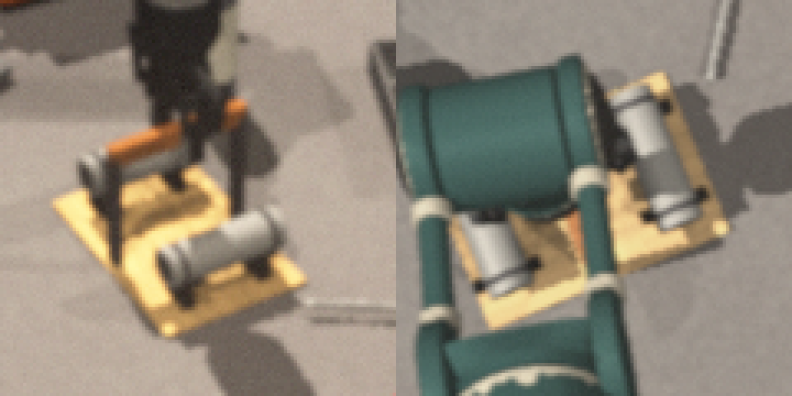

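The side crop puts the fingers at about (205,115) against a bar mid of about (178,130). I'll verify the offset numerically.

```bash
python3 - <<'E'
from h import *
im,d,W=cloud("side"); s=bot.read_state()
c=bot.get_calibration("side");K=np.array(c["intrinsics"]);V=np.array(c["view"])
def px(p): q=V[:3,:3]@np.array(p)+V[:3,3]; q=K@q; q=q[:2]/q[2]; return ((q-[270,160])*3.3).round(0)
h=np.array([.911,.412,0]);l=np.array([-.412,.911,0]);B=np.array([.5553,.148,.13])
print("bar ends px",px(B-.071*h),px(B+.071*h),"mid",px(B),"near fingertip",px(s["tool_pos"]-.03*l))
hsv=cv2.cvtColor(im,cv2.COLOR_BGR2HSV); p=(W-B)
q=np.stack([p@h,p@l,p[...,2]],-1); m=(abs(q[...,0])<.09)&(abs(q[...,1])<.05)&(q[...,2]>-.03)
blk=m&(im.max(-1)<70)&(q[...,2]<.03)&(abs(q[...,0])<.055); print("finger along/lat",blk.sum(),np.percentile(q[blk],[5,50,95],0).round(3))
o=m&(hsv[...,1]>120)&(q[...,2]<.02); print("bar along",o.sum(),np.percentile(q[o][:,0],[1,99]).round(3))
E
```

```text
bar ends px [110. 159.] [244. 111.] mid [178. 135.] near fingertip [196. 168.]
finger along/lat 70 [[-0.01  -0.039 -0.   ]
 [-0.002  0.024  0.013]
 [ 0.007  0.031  0.028]]
bar along 200 [-0.071  0.067]
```

The numbers show the fingers and the bar both centred at about −2 mm along x, so the offset is only perspective. I'll grip.

```bash
python3 -m inch '[{"dx":0,"dy":0,"dz":0,"ax":0,"ay":0,"az":0,"fingers":-0.3},{"dx":0,"dy":0,"dz":0,"ax":0,"ay":0,"az":0,"fingers":-0.5},{"dx":0,"dy":0,"dz":0,"ax":0,"ay":0,"az":0,"fingers":-0.6},{"dx":0,"dy":0,"dz":0,"ax":0,"ay":0,"az":0,"fingers":-0.7},{"dx":0,"dy":0,"dz":0,"ax":0,"ay":0,"az":0,"fingers":-1},{"dx":0,"dy":0,"dz":0,"ax":0,"ay":0,"az":0,"fingers":-1},{"dx":0,"dy":0,"dz":0,"ax":0,"ay":0,"az":0,"fingers":-1},{"dx":0,"dy":0,"dz":0,"ax":0,"ay":0,"az":0,"fingers":-1}]' 90 && python3 -m inch '[{"dx":0,"dy":0,"dz":-0.002,"ax":0,"ay":0,"az":0,"fingers":-1},{"dx":0,"dy":0,"dz":-0.005,"ax":0,"ay":0,"az":0,"fingers":-1},{"dx":0,"dy":0,"dz":-0.01,"ax":0,"ay":0,"az":0,"fingers":-1},{"dx":0,"dy":0,"dz":-0.015,"ax":0,"ay":0,"az":0,"fingers":-1},{"dx":0,"dy":0,"dz":-0.02,"ax":0,"ay":0,"az":0,"fingers":-1},{"dx":0,"dy":0,"dz":-0.02,"ax":0,"ay":0,"az":0,"fingers":-1},{"dx":0,"dy":0,"dz":-0.02,"ax":0,"ay":0,"az":0,"fingers":-1}]'
python3 - <<'E'
from h import *
s=bot.read_state();print(s["wrist_force"].round(1),s["torque"].round(3),s["tool_pos"].round(4))
im,d,W=cloud("side")
cv2.imwrite("pics/c7.png",cv2.resize(im[150:280,260:400],None,fx=4,fy=4,interpolation=3))
E
```

```text
time: 15.22
tool_pos: [0.5564, 0.1479, 0.112]
tcp_rot: [-3.071, -0.656, -0.004]
wrist_force: [-0.1, -1.4, 3.7]
width: 0.15
time: 16.1
tool_pos: [0.5563, 0.1479, 0.1321]
tcp_rot: [-3.071, -0.656, -0.004]
wrist_force: [-0.2, 0.2, -6.2]
width: 0.15
[-0.2  0.2 -6.2] [ 0.015 -0.001 -0.018] [0.5563 0.1479 0.1321]
```

View pics/c7.png

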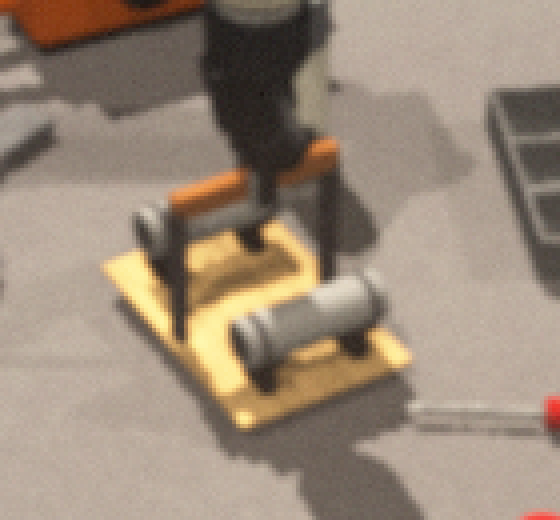

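Off the bench, level, with nearly no moment at the wrist. I'll lift smoothly to 15 cm.

```bash
python3 -m inch '[{"dx":0,"dy":0,"dz":-0.003,"ax":0,"ay":0,"az":0,"fingers":-1},{"dx":0,"dy":0,"dz":-0.009,"ax":0,"ay":0,"az":0,"fingers":-1},{"dx":0,"dy":0,"dz":-0.018,"ax":0,"ay":0,"az":0,"fingers":-1},{"dx":0,"dy":0,"dz":-0.028,"ax":0,"ay":0,"az":0,"fingers":-1},{"dx":0,"dy":0,"dz":-0.038,"ax":0,"ay":0,"az":0,"fingers":-1},{"dx":0,"dy":0,"dz":-0.048,"ax":0,"ay":0,"az":0,"fingers":-1},{"dx":0,"dy":0,"dz":-0.058,"ax":0,"ay":0,"az":0,"fingers":-1},{"dx":0,"dy":0,"dz":-0.068,"ax":0,"ay":0,"az":0,"fingers":-1},{"dx":0,"dy":0,"dz":-0.078,"ax":0,"ay":0,"az":0,"fingers":-1},{"dx":0,"dy":0,"dz":-0.088,"ax":0,"ay":0,"az":0,"fingers":-1},{"dx":0,"dy":0,"dz":-0.098,"ax":0,"ay":0,"az":0,"fingers":-1},{"dx":0,"dy":0,"dz":-0.108,"ax":0,"ay":0,"az":0,"fingers":-1},{"dx":0,"dy":0,"dz":-0.117,"ax":0,"ay":0,"az":0,"fingers":-1},{"dx":0,"dy":0,"dz":-0.124,"ax":0,"ay":0,"az":0,"fingers":-1},{"dx":0,"dy":0,"dz":-0.128,"ax":0,"ay":0,"az":0,"fingers":-1},{"dx":0,"dy":0,"dz":-0.13,"ax":0,"ay":0,"az":0,"fingers":-1},{"dx":0,"dy":0,"dz":-0.13,"ax":0,"ay":0,"az":0,"fingers":-1},{"dx":0,"dy":0,"dz":-0.13,"ax":0,"ay":0,"az":0,"fingers":-1},{"dx":0,"dy":0,"dz":-0.13,"ax":0,"ay":0,"az":0,"fingers":-1},{"dx":0,"dy":0,"dz":-0.13,"ax":0,"ay":0,"az":0,"fingers":-1}]'
python3 - <<'E'
from h import *
s=bot.read_state();print(s["wrist_force"].round(1),s["torque"].round(3),s["tool_pos"].round(4),abs(s["joint_vel"]).max().round(3))
im,d,W=cloud("side");im2,d2,W2=cloud("top")
h=np.array([.912,.409,0]);l=np.array([-.409,.912,0]);B=np.array([s["tool_pos"][0],s["tool_pos"][1],.15])
print("new");C=B-.075*l+[0,0,.05]; cyl([W],C,24.1,only=0); cyl([W2],C,24.1,only=0)
print("full");C=B+.075*l+[0,0,.05]; cyl([W],C,24.1,only=0); cyl([W2],C,24.1,only=0)
cv2.imwrite("pics/c8.png",np.hstack([cv2.resize(im[110:270,240:400],None,fx=2.45,fy=2.45,interpolation=3),cv2.resize(im2[160:320,180:340],None,fx=2.45,fy=2.45,interpolation=3)]))
E
```

```text
time: 18.65
tool_pos: [0.5558, 0.1476, 0.2617]
tcp_rot: [-3.071, -0.656, -0.003]
wrist_force: [-0.5, -0.0, -6.4]
width: 0.147
[-0.5 -0.  -6.4] [-0.01   0.001  0.052] [0.5558 0.1476 0.2617] 0.004
new
 n 663 along pct1/99 [-0.0627  0.0571]
 lat,yaw deg,up,pitch deg [2.23 0.1  1.11 0.22] mm
 n 827 along pct1/99 [-0.0584  0.0598]
 lat,yaw deg,up,pitch deg [ 0.28 -0.36 -1.   -0.4 ] mm
full
 n 369 along pct1/99 [-0.0603  0.0596]
 lat,yaw deg,up,pitch deg [ 2.45 -0.71 -0.49 -1.97] mm
 n 485 along pct1/99 [-0.0557  0.0217]
 lat,yaw deg,up,pitch deg [ 0.95  0.26 -0.75  0.22] mm
```

View pics/c8.png

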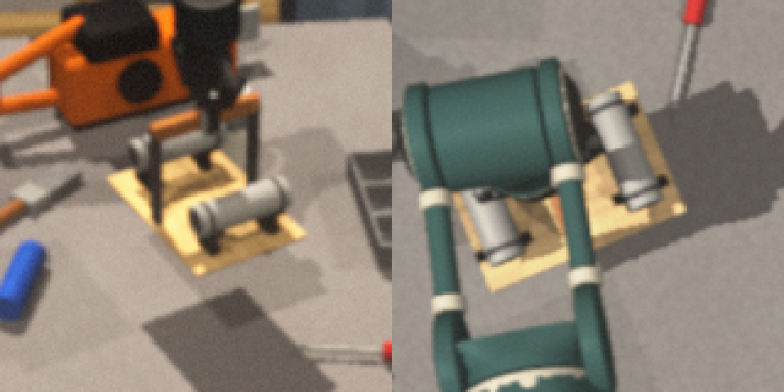

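The carrier is 15 cm up and level, both dampers lie in their cradles, and the arm is still. I'm handing it in.

```bash
python3 -c "
from workcell import bot
print(bot.finish_job())"
```

```text
the job is handed in; nothing more can be done
None
```

I laid the steel damper on its side in the empty cradle, let go, then lifted the loaded carrier by its grip bar. I handed the job in at about 19 s while still holding it.

- **Placing:** The damper was lowered until it touched, with a contact force of about 7.5 N, and only then released.
- **Slight touch:** While the fingers opened I read about 2.5 N sideways, probably a finger touching the bar. The carrier shifted by roughly 1 mm, so I narrowed the opening before backing out.
- **Final height and level:** From the lift height, the carrier's underside is about 15 cm off the bench. Both dampers were level in the top view, within about half a degree. The arm was still, with almost no moment at the wrist.
- **Disagreements:** The side camera read the full-cradle damper's pitch as −2°, but the top camera gave +0.2°. That damper is partly hidden in both views, and the pictures look level. The two cameras also differ by 2–3 mm in position. Both put the new damper within about 3 mm of the centre of its cradle.
- **Other objects:** I saw no contact with anything else on the bench, but I did not re-measure the bystanders at the end.

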